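Free the die slot and wedge the die plate off its rests

ROBOT

A 7-joint arm with a two-finger parallel gripper is mounted at the origin on the work surface. World frame = base frame: x ahead of the robot, y to its left, z up, the work surface at z = 0. Lengths are in m, angles in rad, forces in N, time in s.
With the tool pointing down it reaches from about 0.425 to 0.925 m from the base axis. Payload 6.8 kg.
Tool frame: the origin (TCP) lies midway between the tips of the shut fingers; the grasp point (between the pads) lies 19 mm behind it; z points along the fingers, y is the direction in which the jaws open and shut (so a half turn about z gives the same grasp; the last joint's range is limited). The gripper opens to 85 mm and grips with 20 to 120 N. Pads are 22 mm wide; open, the fingers measure 114 mm over their backs; the gripper's body (76 mm by 85 mm) begins 54 mm behind the grasp point. The pads swing forward as they close: fully open they stand 13 mm farther back than shut.
Start: joints at [1.189, 0.477, 0.022, 1.555, -0.011, 1.109, -0.083], TCP at [0.183, -0.65, 0.231] pointing down, gripper open.
Joint ranges: [-2.96, 2.96], [-0.34, 2.1], [-1.41, 1.46], [0.24, 2.44], [-1.37, 4.51], [0.17, 1.92], [-2.96, 2.96]. Speed limits (rad/s): [2.39, 2.39, 3.14, 3.14, 3.14, 3.14, 3.14].

INTERFACE

Orientations are given as a unit quaternion [w, x, y, z].
In Python, from station import bot, vision gives the robot as it stands.
- The arm moves only by the tool move_arm, never from a script. Its argument "increments" is text: rows parted by semicolons, each of 7 numbers parted by spaces: the opening, from 0 (shut) to 1 (fully open), then the shift along the world's x, y, z in mm, then the turn, a rotation vector about the world's x, y, z in rad. In form: grip x y z rx ry rz; .... A call has exactly 8 rows; each row shifts and turns the commanded pose from where the row before left it; what a row does not reach is not made up. A row lasts 1/8 s, in which the tool goes at most 62.5 mm and 10.7 degrees, less where a joint would pass 70% of its speed; a pose out of reach is approached as far as the arm can. A call with a gripper value outside its range is refused whole. The fingers move at their own pace and stop on an object; "newtons" is the grip in N (left out, the last holds). Time passes only in rows, so rows that do not move let the fingers close, or fill a call up. It gives the time, the measured TCP pose, the force and the opening at its end, in the units of the state.
- bot.get_obs(): the state, without advancing time (a new reading comes with each control period).
- vision.read_camera(name): name is "side" or "top" or "wrist"; returns (picture, depth): 480x640x3 uint8, red, green, blue; 480x640 float32, m along the optical axis (not along the pixel's ray), 0 where there is no reading.
- vision.calibration(name): a dict with "fx", "fy", "cx", "cy" (pixels), "k1" (the pictures are not rectified: a ray, as slopes to the right and down, at radius r is drawn at 1 + k1 r^2 times it, then the intrinsics apply), "R" (3x3) and "t" (3): a world point X has camera coordinates R X + t; the wrist camera has in their place "hand_eye" (4x4, takes a point from camera to tool coordinates, whose origin is the TCP and whose axes are the flange's). Camera axes: x right, y down, z forward; pixel columns grow to the right and rows downward; lengths in m; the calibration is good to about 2 mm. A picture is of the moment at which its call begins: read the wrist's pose just before it. calibration takes no time and is no camera call.
- bot.hand_in(): hands the job in, once; it reports no verdict.
The state is a dict: "t": time; "q": joint angles; "joint_vel": joint speeds; "joint_torque": joint torques, N m; "eef_pos": TCP position; "tool_rot": TCP orientation; "contact_force": force on the tool from outside, world axes, zero at the start; "torque": the same for the moment, N m; "gripper_width": opening from 0.0 (shut) to 1.0 (fully open).
Only numpy, scipy, OpenCV 4.12 (cv2) and the standard library are available. Lean on these libraries where they do the work, as an engineer would, in place of code of your own. Each camera call takes 0.05 s, during which the arm holds its last target.

TASK

Take the mallet by its handle and, with it, knock the stop pin in front of the trim die's aluminium plate down flush, then stand the mallet upright on the table again. Take the wedge by its heel block, lay it flat on the die base and push it thin end first under the middle of the plate's front edge until the plate has just lifted off its rests, a gap of about 3 mm, and finish while still holding the wedge there. Do not touch the pin with the gripper or try to force it with the wedge, keep the gripper off the plate, and leave the other things on the table where they are.

Things in the scene. Friction and masses are not known exactly. Their poses are not given: they have to be found in the camera images.
- base: Fixed dark steel die base, 15 mm thick. Origin on the table, straight below the middle of the plate's front edge; x points from the open apron to the plate (the way the wedge is pushed), y along that edge, z up. Apron: x -170 to -20 mm, 110 mm wide, flat; from x -30 to 130 mm the base is 180 mm wide. Two guide posts, 18 mm thick, at x 80, y +-55 mm rise to 90 mm above the table.
- edge_foot (a point): Point on the base's top face (15 mm above the table) straight below the middle of the plate's front edge; axes as the base. Two 45 mm wide front rests under the plate leave a slot 60 mm wide and 10 mm high, centred here, for the wedge; it is free for 75 mm behind this point.
- plate (a joint): Rise of the die plate off its rests, in m: 0 = lying on them, up to 0.03. Aluminium, 100 (x) by 150 (y) by 14 mm, 0.35 to 0.7 kg, guided straight up by the posts, sinks back by its weight. At rest its underside is 10 mm above the base's top face, its front edge above edge_foot; a small die block on it tops out 50 mm above the table.
- pin (a joint): How far the stop pin is driven down, in m: 0 = standing 14 mm above the top of the base, 0.014 = flush with it (end stop). May start up to 0.003 down. Takes about 7 to 9 N steadily, and stays where it is driven (its bore grips more than its light spring).
- pin_top (a point): Centre of the top face of the steel stop pin, 16 mm in diameter, upright in the apron 35 mm in front of the plate's front edge on the base's centre line, where it bars the wedge's way until it is flush.
- mallet_grip (a point): Point on the axis of the mallet's handle, 80 mm above its striking face, z along the handle, away from the face. The mallet stands upright, face down, on the table: a white plastic head 44 mm in diameter and 40 mm high, with a straight wooden handle 24 mm in diameter rising 70 mm on top of it (110 mm in all), 0.25 kg.
- mallet_face (a point): Centre of the mallet's flat round striking face, its underside.
- wedge_grip (a point): Centre of the brass wedge's heel block, 25 mm above its underside; x points to the thin end. The wedge lies flat, 0.35 kg. Heel block: 30 mm long (x), 30 wide (y), 50 high, to grasp across y. From it a ramp 90 mm long, 30 wide falls evenly from 23 mm high to 5 mm at the thin end (1 in 5): 10 mm high 25 mm behind the thin end, 13 mm high 40 mm behind it.
- wedge_tip (a point): Middle of the lower edge of the wedge's thin end: 105 mm ahead of the heel block's centre, level with the wedge's underside.
- mallet: The mallet as a whole; origin at the centre of its striking face.
- wedge: The wedge as a whole; origin under the heel block's centre.
- setting_block: Flat brass setting block, 70 x 30 x 16 mm, no ramp: leave alone. Origin under its centre.
- cap0: Clear plastic cap, 44 mm wide, 25 mm high, loose on the table: leave alone. Origin under its centre.
- cap1: Clear plastic cap, 44 mm wide, 25 mm high, loose on the table: leave alone. Origin under its centre.
Things that resemble listed ones, but are neither listed nor needed, are in the scene too. What is shaped like the wedge but green or purple is not meant.

How it is judged:
By the outcome, as a careful person would: the job done as asked, in the order asked, and still so for the second after the job is handed in, while the arm keeps its last pose, push and grip.
It also fails if it takes over 72 s, if anything falls off the work surface, if the arm or the gripper's body presses on something with over 40 N, if the wrist force passes 120 N, or if a joint passes its speed limit or range.

## Working session

There is one attempt and no reset: what is moved stays moved. The work goes in short steps, Python scripts to look and compute and a tool call to move; the robot and the scene stay as the last step left them, time stands still between calls to the robot, and variables do not carry over. Pictures are saved under pics/ and viewed, and the job is handed in when it is done.

Besides the shell and the picture viewer there is one more tool, called after "Emit:" as a command line: name --argument value ..., lists and objects as JSON in quotes. move_arm: Moves the arm, as the interface text tells. Its arguments: {"type":"object","properties":{"increments":{"type":"string"},"newtons":{"type":"number"}},"required":["increments"]}

```bash
ls; mkdir -p pics; python3 - <<'E'
from station import bot, vision
import cv2, numpy as np
o=bot.get_obs(); print(o)
for n in ["side","top","wrist"]:
    p,d=vision.read_camera(n); c=vision.calibration(n)
    np.savez(f"{n}0.npz",p=p,d=d)
    cv2.imwrite(f"pics/{n}0.png",p[:,:,::-1]); print(n,c)
E
```

```text
pics
{'t': 0.0, 'q': array([ 1.18888732,  0.47780095,  0.02234613,  1.55647975, -0.01151248,
        1.10931313, -0.08312742]), 'joint_vel': array([-0.00011406, -0.00017344,  0.00063742,  0.00165256,  0.00060709,
       -0.00164749, -0.00025199]), 'joint_torque': array([ 4.33099049e-04, -5.96450830e+01,  1.60815116e+00, -2.81195426e+01,
        1.24241039e-02,  9.47232504e-03, -1.76482956e-06]), 'eef_pos': array([ 0.18233817, -0.64926977,  0.23031333]), 'tool_rot': array([-9.16452874e-04,  9.90643957e-01,  1.36468582e-01, -1.92744930e-04]), 'contact_force': array([-0.21022092,  0.4288991 , -0.2480169 ]), 'torque': array([ 0.0460177 ,  0.02920148, -0.01351678]), 'gripper_width': 1.0018981034643213}
side {'fx': 518.8639836259688, 'fy': 518.8639836259688, 'cx': 312.26681195722284, 'cy': 244.4814693274388, 'k1': -0.07839904210825499, 'R': array([[ 0.98143901, -0.19171637,  0.00472354],
       [-0.13759231, -0.72109602, -0.67903526],
       [ 0.1335883 ,  0.66578177, -0.73409046]]), 't': array([-0.42917598,  0.15713842,  1.0734391 ])}
top {'fx': 518.9870403764118, 'fy': 518.9870403764118, 'cx': 311.4045747388717, 'cy': 237.46864512062186, 'k1': 0.007482835216106408, 'R': array([[-0.01584686, -0.99959915,  0.02346105],
       [-0.99741555,  0.01415899, -0.07043965],
       [ 0.07007923, -0.02451666, -0.99724011]]), 't': array([0.06013748, 0.45208194, 1.15045824])}
wrist {'fx': 380.55702104846176, 'fy': 380.55702104846176, 'cx': 316.8977118079656, 'cy': 236.85618415024896, 'k1': -0.03583510162416596, 'hand_eye': array([[ 6.28212677e-04, -9.46942932e-01, -3.21401135e-01,
         8.29976936e-02],
       [ 9.99999742e-01,  7.06816292e-04, -1.27884356e-04,
        -1.60722811e-04],
       [ 3.48270745e-04, -3.21400971e-01,  9.46943131e-01,
        -1.42214162e-01],
       [ 0.00000000e+00,  0.00000000e+00,  0.00000000e+00,
         1.00000000e+00]])}
```

View pics/side0.png

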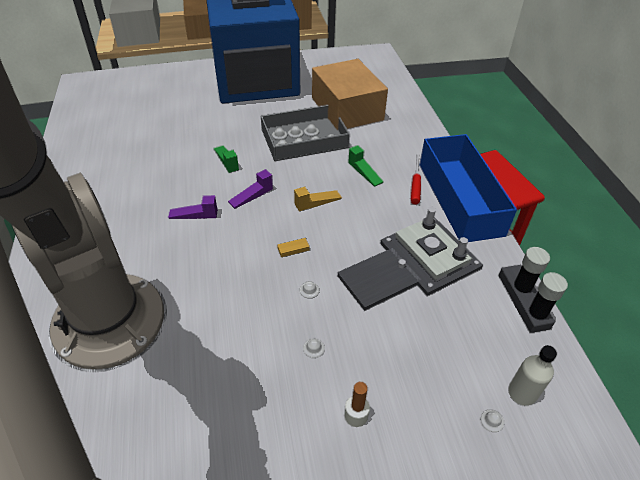

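View pics/top0.png

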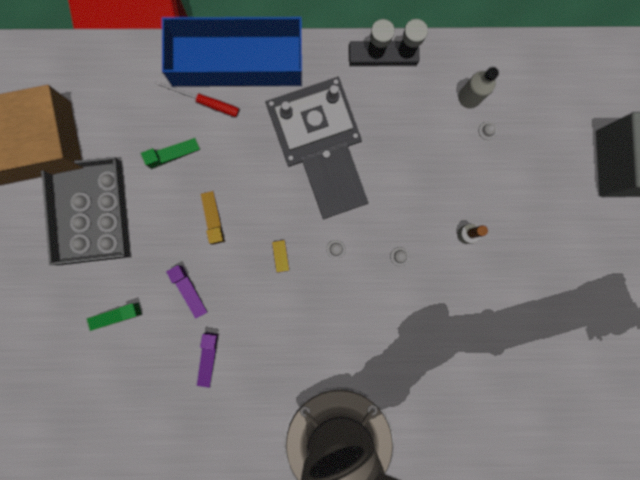

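View pics/wrist0.png

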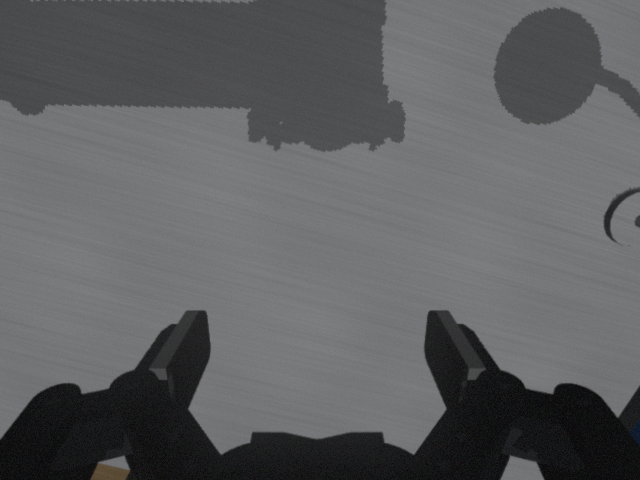

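```bash
cat > h.py <<'E'
import numpy as np, cv2
from station import bot, vision
from scipy.spatial.transform import Rotation as Rot
def quat(q): return Rot.from_quat([q[1],q[2],q[3],q[0]])
def campose(n,obs=None):
    """camera->world R,t"""
    c=vision.calibration(n)
    if n!="wrist": return c, c["R"].T, -c["R"].T@c["t"]
    H=c["hand_eye"]; R=quat(obs["tool_rot"]).as_matrix()
    return c, R@H[:3,:3], R@H[:3,3]+obs["eef_pos"]
def rays(n,px,obs=None):
    c,R,o=campose(n,obs)
    px=np.atleast_2d(np.asarray(px,float))
    d=np.c_[(px[:,0]-c["cx"])/c["fx"],(px[:,1]-c["cy"])/c["fy"]]
    u=d.copy()
    for _ in range(20): u=d/(1+c["k1"]*(u**2).sum(1,keepdims=True))
    v=np.c_[u,np.ones(len(u))]@R.T
    return o,v
def onplane(n,px,z,obs=None):
    o,v=rays(n,px,obs); s=(z-o[2])/v[:,2]; return o+s[:,None]*v
def proj(n,X,obs=None):
    c,R,o=campose(n,obs); Y=(np.atleast_2d(X)-o)@R
    u=Y[:,:2]/Y[:,2:]; u=u*(1+c["k1"]*(u**2).sum(1,keepdims=True))
    return np.c_[u[:,0]*c["fx"]+c["cx"],u[:,1]*c["fy"]+c["cy"]]
def tri(obsl):
    A=np.zeros((3,3));b=np.zeros(3)
    for n,p,ob in obsl:
        o,v=rays(n,p,ob); v=v[0]/np.linalg.norm(v[0]); P=np.eye(3)-np.outer(v,v); A+=P;b+=P@o
    return np.linalg.solve(A,b)
def crop(p,x0,y0,x1,y1,name,s=5):
    cv2.imwrite(name,cv2.resize(p[y0:y1,x0:x1,::-1],None,fx=s,fy=s,interpolation=cv2.INTER_CUBIC))
E
python3 - <<'E'
from h import *
t=np.load("top0.npz")["p"]; s=np.load("side0.npz")["p"]
a=cv2.resize(t[70:225,260:375,::-1],None,fx=3.5,fy=3.5,interpolation=cv2.INTER_CUBIC)
b=cv2.resize(s[200:310,330:490,::-1],None,fx=2.4,fy=2.4,interpolation=cv2.INTER_CUBIC)
def pad(i,h): return cv2.copyMakeBorder(i,0,h-i.shape[0],0,5,cv2.BORDER_CONSTANT)
cv2.imwrite("pics/base.png",np.hstack([pad(a,545),pad(b,545)]))
a=cv2.resize(t[180:280,190:300,::-1],None,fx=3.5,fy=3.5,interpolation=cv2.INTER_CUBIC)
b=cv2.resize(s[180:260,270:350,::-1],None,fx=3.5,fy=3.5,interpolation=cv2.INTER_CUBIC)
c=cv2.resize(t[210:255,450:500,::-1],None,fx=4,fy=4,interpolation=cv2.INTER_CUBIC)
d=cv2.resize(s[370:430,330:390,::-1],None,fx=4,fy=4,interpolation=cv2.INTER_CUBIC)
cv2.imwrite("pics/wm.png",np.vstack([np.hstack([pad(a,350),pad(b,350)]),cv2.copyMakeBorder(np.hstack([pad(c,240),pad(d,240)]),0,0,0,a.shape[1]+b.shape[1]+10-450,cv2.BORDER_CONSTANT)]))
# yellow mask
for n,p in(("top",t),("side",s)):
    hsv=cv2.cvtColor(p,cv2.COLOR_RGB2HSV)
    m=cv2.inRange(hsv,(15,110,80),(32,255,255))
    cs,_=cv2.findContours(m,cv2.RETR_EXTERNAL,cv2.CHAIN_APPROX_NONE)
    for k in cs:
        if cv2.contourArea(k)>80: print(n,cv2.contourArea(k),cv2.boundingRect(k),cv2.minAreaRect(k), hsv[int(k[:,0,1].mean()),int(k[:,0,0].mean())])
E
```

```text
top 334.5 (273, 240, 16, 32) ((280.1600036621094, 255.61997985839844), (30.40559196472168, 12.303658485412598), 81.8698959350586) [ 23 171 151]
top 610.0 (201, 192, 22, 52) ((211.7023162841797, 217.3150177001953), (51.1672477722168, 14.369403839111328), 81.25383758544922) [ 21 180 143]
top 4169.0 (0, 86, 63, 85) ((24.57735824584961, 127.57923889160156), (75.31258392333984, 63.948123931884766), 79.3803482055664) [ 16 136 139]
side 327.5 (278, 238, 31, 19) ((293.1407470703125, 247.0862579345703), (13.068885803222656, 30.338483810424805), 76.50426483154297) [ 20 164 188]
side 470.0 (294, 187, 48, 24) ((317.5215148925781, 194.0773468017578), (21.946800231933594, 43.679481506347656), 74.47589111328125) [ 20 166 178]
side 83.0 (337, 106, 16, 21) ((342.7411804199219, 117.8353042602539), (24.350576400756836, 7.858154773712158), 50.90614318847656) [ 16 128  80]
side 2271.0 (312, 59, 76, 62) ((354.5000305175781, 85.49998474121094), (84.85281372070312, 42.42640686035156), 45.0) [ 16 127 171]
side 962.5 (97, 0, 115, 59) ((151.77005004882812, 28.47898292541504), (50.173770904541016, 114.32667541503906), 84.21761322021484) [ 18 109 126]
```

View pics/base.png

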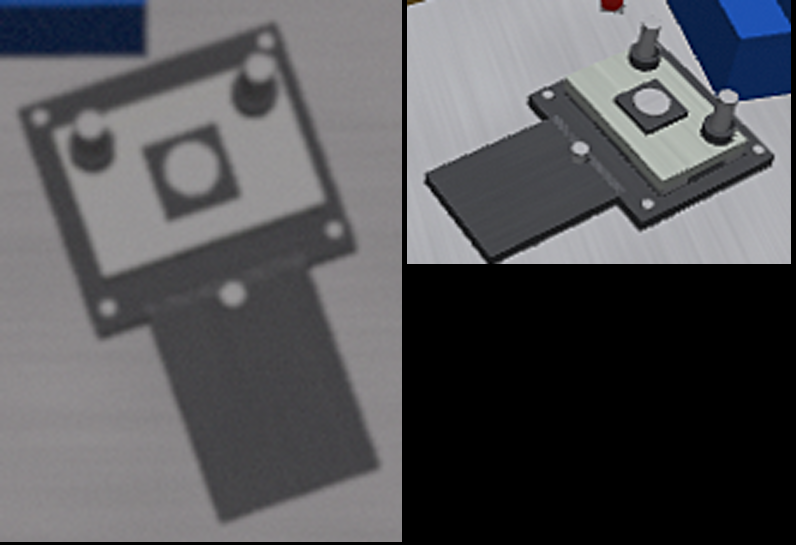

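View pics/wm.png

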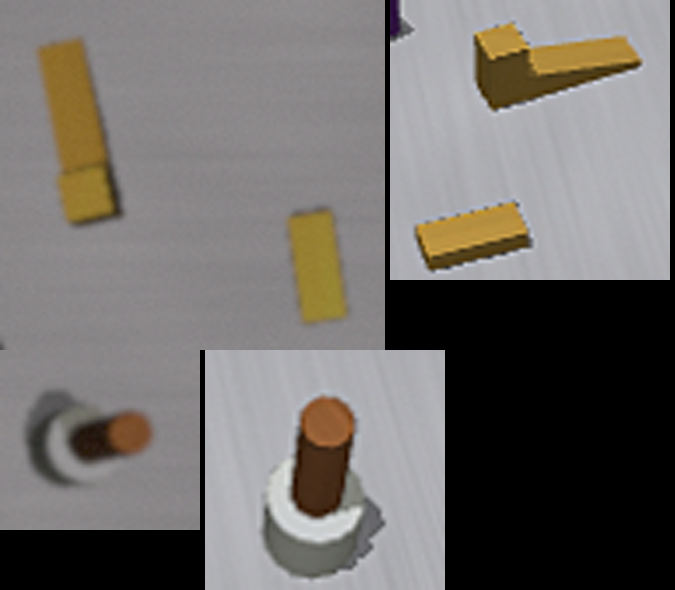

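```bash
cat >> h.py <<'E'
def fit2d(model,meas):
    m=np.asarray(model,float);w=np.asarray(meas,float)[:,:2]
    mc=m.mean(0);wc=w.mean(0);a=m-mc;b=w-wc
    th=np.arctan2((a[:,0]*b[:,1]-a[:,1]*b[:,0]).sum(),(a*b).sum())
    R=np.array([[np.cos(th),-np.sin(th)],[np.sin(th),np.cos(th)]])
    t=wc-R@mc; return th,t,(w-(m@R.T+t))*1000
E
python3 - <<'E'
from h import *
f=lambda x,y:(260+(x+.5)/3.5-.5,70+(y+.5)/3.5-.5)
P=[f(220,522),f(378,466),f(100,338),f(356,248),f(20,108),f(275,22)]
M=[(-.17,.055),(-.17,-.055),(-.03,.09),(-.03,-.09),(.13,.09),(.13,-.09)]
W=onplane("top",P,.015); th,t,r=fit2d(M,W); print("top base",th,t,r.round(1).tolist())
print("pin top",onplane("top",f(232,294),.029), "pred", t+np.array([np.cos(th),np.sin(th)])*-.035)
g=lambda x,y:(330+(x-407+.5)/2.4-.5,200+(y+.5)/2.4-.5)
P=[g(425,179),g(490,257),g(530,97),g(641,224),g(773,156)]
M=[(-.17,.055),(-.17,-.055),(-.03,.09),(-.03,-.09),(.13,-.09)]
W=onplane("side",P,.015); th,t,r=fit2d(M,W); print("side base",th,t,r.round(1).tolist())
print("pin top side",onplane("side",g(580,148),.029)," tri",tri([("top",f(232,294),None),("side",g(580,148),None)]))
# mallet
T=lambda x,y,x0,y0,s:(x0+(x+.5)/s-.5,y0+(y+.5)/s-.5)
mt=T(129,432-350,450,210,4); ms=T(328-205,421-350,330,370,4)
print("mallet top",onplane("top",mt,.11),onplane("side",ms,.11),tri([("top",mt,None),("side",ms,None)]))
ht=T(82,440-350,450,210,4); print("head top c",onplane("top",ht,.04))
# wedge heel top z=.05, tip upper edge z=.005, tip
a=lambda x,y:T(x,y,190,180,3.5)
heel=[a(60,178),a(106,166),a(114,212),a(70,223)]
H=onplane("top",heel,.05); print("heel",H[:,:2].round(4).tolist(),H.mean(0))
tip=[a(38,47),a(82,38)]; Tp=onplane("top",tip,.005); print("tip",Tp[:,:2].tolist(),Tp.mean(0))
d=Tp.mean(0)-H.mean(0); print("len",np.linalg.norm(d[:2]),np.arctan2(d[1],d[0]))
b=lambda x,y:T(x-390,y,270,180,3.5)
hs=[b(474,40),b(515,24),b(530,48),b(490,62)]; Hs=onplane("side",hs,.05); print("heel side",Hs.mean(0))
ts=[b(628,37),b(642,63)]; Ts=onplane("side",ts,.005); print("tip side",Ts.mean(0))
E
```

```text
top base 0.32089330748886313 [0.67302022 0.02918657] [[0.4, -0.1], [0.8, 1.4], [-0.6, -1.8], [0.1, 1.5], [-0.1, -2.1], [-0.6, 1.0]]
pin top [[0.64023573 0.01805612 0.029     ]] pred [0.63980683 0.01814707]
side base 0.33027766632741873 [0.67505895 0.02518402] [[0.2, -4.0], [0.5, 3.7], [2.8, -1.0], [-1.3, 0.5], [-2.4, 0.9]]
pin top side [[0.64270326 0.0159837  0.029     ]]  tri [0.64210991 0.01767652 0.02688442]
mallet top [[ 0.45654909 -0.29912488  0.11      ]] [[ 0.45905562 -0.30137379  0.11      ]] [ 0.45810566 -0.30018179  0.10777657]
head top c [[ 0.45806452 -0.29774845  0.04      ]]
heel [[0.4689, 0.281], [0.476, 0.2526], [0.4473, 0.2478], [0.4408, 0.2749]] [0.45823255 0.2640734  0.05      ]
tip [[0.5581231859388002, 0.30298381188368184], [0.563671020613725, 0.27460177823249887]] [0.5608971 0.2887928 0.005    ]
len 0.10559857931203033 0.23628075823476014
heel side [0.46171624 0.2612133  0.05      ]
tip side [0.56500668 0.28615123 0.005     ]
```

Emit:
move_arm --increments "1 34 44 -5 0 0 0; 1 34 44 -5 0 0 0; 1 34 44 -5 0 0 0; 1 34 44 -5 0 0 0; 1 34 44 -5 0 0 0; 1 35 43 -5 0 0 0; 1 35 43 -5 0 0 0; 1 35 44 -5 0 0 0" --newtons 60

```text
t: 1.15
eef_pos: [0.4583, -0.2985, 0.1911]
tool_rot: [0.0, 0.991, 0.136, 0.0]
contact_force: [0.6, -0.7, -0.3]
gripper_width: 1.001
```

```bash
python3 - <<'E'
from h import *
o=bot.get_obs(); print(o['t'],o['q'].round(3),o['eef_pos'],o['tool_rot'].round(4),o['joint_vel'].round(3))
p,d=vision.read_camera("wrist"); cv2.imwrite("pics/w1.png",p[:,:,::-1])
np.savez("w1.npz",p=p,d=d,e=o['eef_pos'],q=o['tool_rot'])
print(proj("wrist",[[.458,-.3,.11],[.458,-.3,.04]],o))
E
```

```text
1.15 [ 0.588  0.318 -0.153  1.897  0.059  0.931 -0.89 ] [ 0.45832315 -0.29846055  0.19113687] [1.000e-04 9.907e-01 1.363e-01 0.000e+00] [-0.662  0.092 -0.196 -0.026  0.094 -0.061 -0.893]
[[319.39298557 248.82478203]
 [318.86492771 218.12217369]]
```

View pics/w1.png

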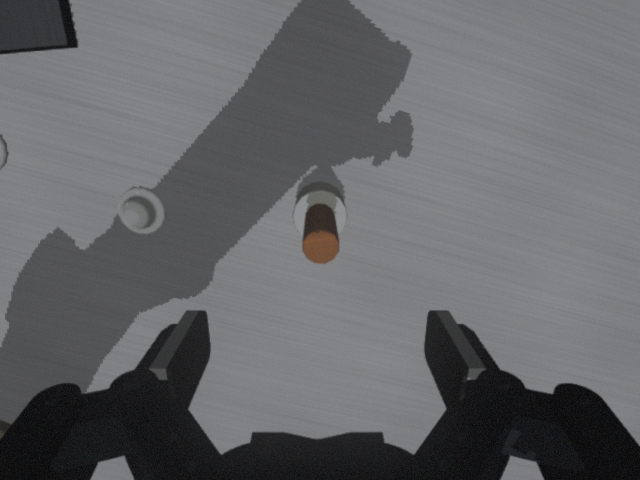

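Emit:
move_arm --increments "1 0 0 -35 0 0 0; 1 0 0 -40 0 0 0; 1 0 0 -35 0 0 0; 1 0 1 -20 0 0 0; 1 0 0 0 0 0 0; 0 0 0 0 0 0 0; 0 0 0 0 0 0 0; 0 0 0 0 0 0 0" --newtons 60

```text
t: 2.2
eef_pos: [0.458, -0.2992, 0.0622]
tool_rot: [0.0, 0.991, 0.136, 0.001]
contact_force: [0.5, 0.3, -1.0]
gripper_width: 0.374
```

Emit:
move_arm --increments "0 0 0 0 0 0 0; 0 0 0 0 0 0 0; 0 0 0 0 0 0 0; 0 0 0 10 0 0 0; 0 0 0 30 0 0 0; 0 0 0 30 0 0 0; 0 0 0 30 0 0 0; 0 0 0 0 0 0 0"

```text
t: 3.2
eef_pos: [0.4587, -0.2995, 0.1635]
tool_rot: [0.001, 0.991, 0.136, 0.002]
contact_force: [0.1, -0.3, -3.0]
gripper_width: 0.263
```

```bash
python3 - <<'E'
from h import *
o=bot.get_obs(); print(o['t'],o['q'].round(3),o['eef_pos'],o['tool_rot'].round(4),o['contact_force'],o['gripper_width'])
p,d=vision.read_camera("wrist"); cv2.imwrite("pics/w2.png",p[:,:,::-1])
p,d=vision.read_camera("side"); crop(p,250,260,450,440,"pics/s2.png",4)
E
```

```text
3.2 [ 0.588  0.351 -0.152  1.923  0.069  0.868 -0.896] [ 0.45872962 -0.299483    0.16350613] [0.0013 0.9906 0.1364 0.0018] [ 0.08703688 -0.28073232 -3.04940476] 0.2627272086955669
```

View pics/w2.png

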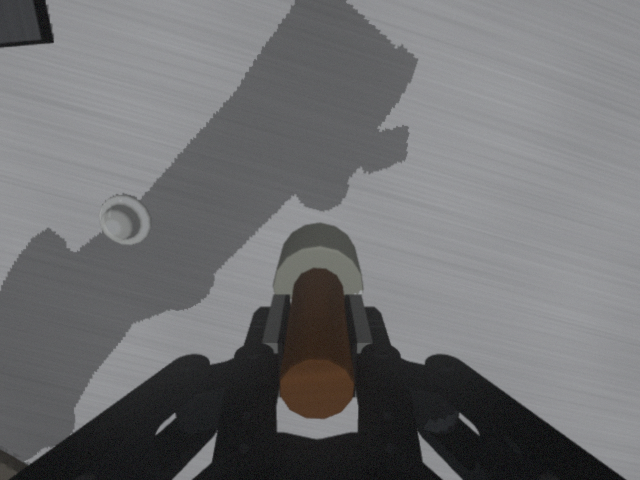

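View pics/s2.png

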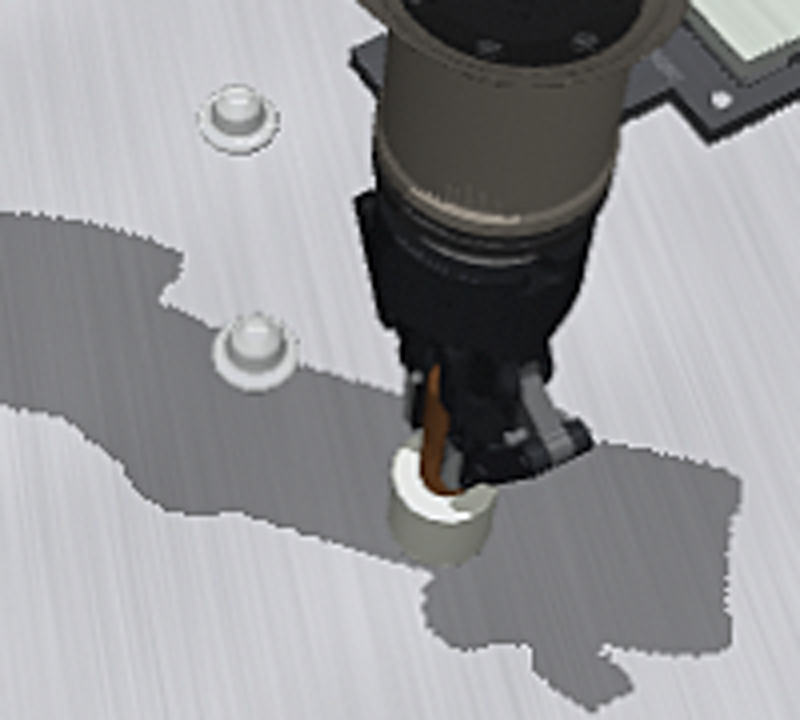

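Emit:
move_arm --increments "0 20 35 0 0 0 0; 0 24 40 0 0 0 0; 0 24 42 0 0 0 0; 0 24 42 0 0 0 0; 0 24 40 0 0 0 0; 0 20 35 0 0 0 0.02; 0 0 0 0 0 0 0.03; 0 0 0 0 0 0 0"

```text
t: 4.3
eef_pos: [0.5922, -0.0655, 0.1597]
tool_rot: [-0.0, 0.987, 0.161, -0.002]
contact_force: [-0.3, -0.6, -1.5]
gripper_width: 0.263
```

```bash
python3 - <<'E'
from h import *
o=bot.get_obs(); print(o['t'],o['q'].round(3),o['eef_pos'],o['tool_rot'].round(4),o['contact_force'],o['gripper_width'],o['joint_vel'].round(3))
p,d=vision.read_camera("wrist"); cv2.imwrite("pics/w3.png",p[:,:,::-1])
np.savez("w3.npz",p=p,d=d,e=o['eef_pos'],q=o['tool_rot'])
p,d=vision.read_camera("top"); crop(p,250,70,450,220,"pics/t3.png",4)
E
```

```text
4.3 [ 0.187  0.437 -0.236  1.803  0.125  0.918 -1.351] [ 0.59220893 -0.06549999  0.15965138] [-0.      0.9869  0.1611 -0.0016] [-0.27510281 -0.6420583  -1.54827557] 0.26315057158382105 [ 0.021 -0.012  0.018  0.001 -0.003  0.001 -0.011]
```

View pics/w3.png

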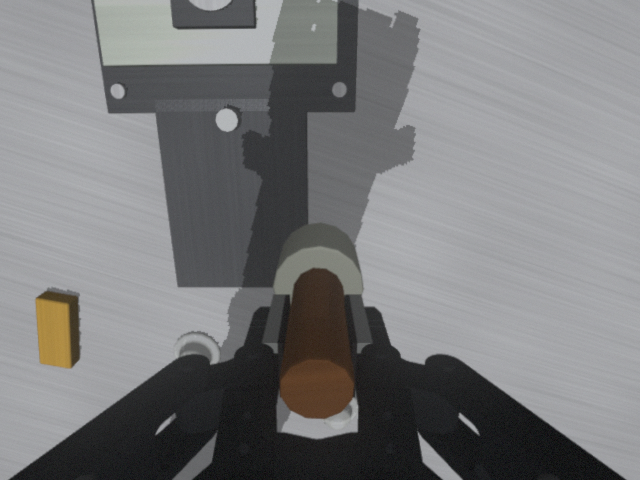

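```bash
python3 - <<'E'
from h import *
f=np.load("w3.npz"); p=f["p"]; o=dict(eef_pos=f["e"],tool_rot=f["q"])
g=cv2.cvtColor(p,cv2.COLOR_RGB2GRAY)
m=(g[100:140,205:250]>120).astype(np.uint8); n,l,s,c=cv2.connectedComponentsWithStats(m); print(s,c+[205,100])
i=1+np.argmax(s[1:,4]); pc=c[i]+[205,100]
for z in(.025,.029): print("pin",z,onplane("wrist",pc,z,o))
P=[(178,287),(108,112),(355,111)];M=[(-.17,.055),(-.03,.09),(-.03,-.09)]
W=onplane("wrist",P,.015,o); th,t,r=fit2d(M,W); print(th,t,r.round(1).tolist(), t-.035*np.array([np.cos(th),np.sin(th)]))
E=onplane("wrist",[(106,66),(337,64)],.039,o); print("plate edge",E, E.mean(0), np.linalg.norm(E[0]-E[1]),np.arctan2(*(E[0]-E[1])[1::-1])-np.pi/2)
E
```

```text
[[   0    0   45   40 1390]
 [  10    8   23   24  410]] [[227.23165468 119.44388489]
 [226.21463415 119.6902439 ]]
pin 0.025 [[0.64312482 0.01874774 0.025     ]]
pin 0.029 [[0.64353262 0.01791402 0.029     ]]
0.3255747789645321 [0.67734599 0.02887402] [[0.0, -0.3], [0.4, -0.3], [-0.4, 0.6]] [0.64418464 0.01767915]
plate edge [[ 0.65270154  0.09818593  0.039     ]
 [ 0.69998351 -0.04246429  0.039     ]] [0.67634252 0.02786082 0.039     ] 0.14838487131014136 0.3242986754753958
```

```bash
python3 - <<'E'
from h import *
f=np.load("w3.npz"); p=f["p"]
crop(p,90,50,370,140,"pics/w3c.png",2.8)
E
```

```text
(no output)
```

View pics/w3c.png

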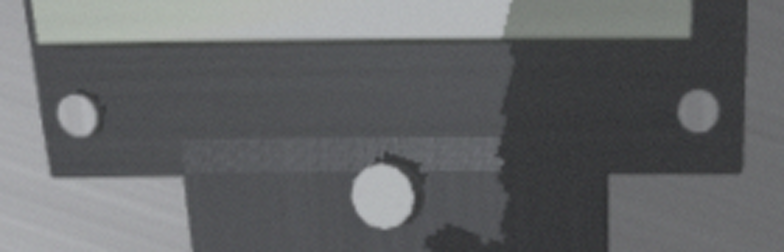

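Emit:
move_arm --increments "0 10 17 0 0 0 0; 0 14 22 0 0 0 0; 0 14 22 0 0 0 0; 0 13 22 0 0 0 0; 0 0 0 -15 0 0 0; 0 0 0 -20 0 0 0; 0 0 0 -15 0 0 0; 0 0 0 0 0 0 0"

```text
t: 5.4
eef_pos: [0.6429, 0.0171, 0.1091]
tool_rot: [0.0, 0.987, 0.161, -0.002]
contact_force: [0.2, 0.4, -2.8]
gripper_width: 0.264
```

```bash
python3 - <<'E'
from h import *
o=bot.get_obs(); print(o['t'],o['q'].round(3),o['eef_pos'],o['tool_rot'].round(4),o['contact_force'],o['gripper_width'],o['joint_vel'].round(3))
p,d=vision.read_camera("wrist"); cv2.imwrite("pics/w4.png",p[:,:,::-1])
E
```

```text
5.4 [ 0.046  0.568 -0.235  1.721  0.164  0.876 -1.506] [0.64289612 0.01710511 0.10907559] [ 1.000e-04  9.870e-01  1.607e-01 -2.100e-03] [ 0.1872541   0.35793273 -2.84172758] 0.2641999089276684 [ 0.001 -0.027 -0.007 -0.032 -0.004  0.013  0.003]
```

View pics/w4.png

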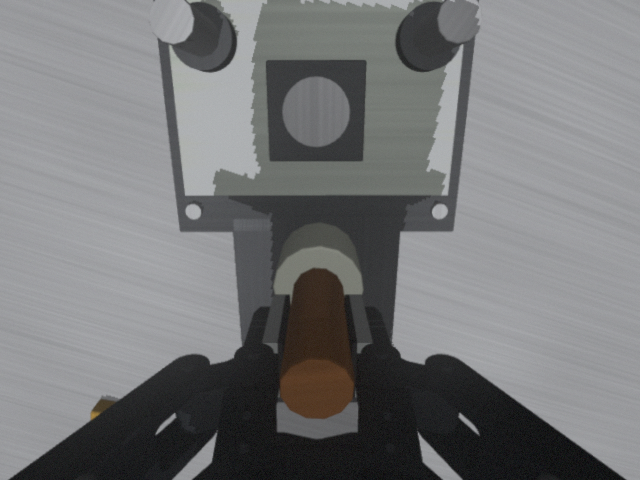

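Emit:
move_arm --increments "0 0 0 -10 0 0 0; 0 0 0 -5 0 0 0; 0 0 0 -2 0 0 0; 0 0 0 -2 0 0 0; 0 0 0 -2 0 0 0; 0 0 0 -2 0 0 0; 0 0 0 -2 0 0 0; 0 0 0 -2 0 0 0"

```text
t: 6.45
eef_pos: [0.6449, 0.0182, 0.0847]
tool_rot: [0.0, 0.987, 0.161, 0.0]
contact_force: [-0.7, 0.1, 5.6]
gripper_width: 0.263
```

Emit:
move_arm --increments "0 0 0 -2 0 0 0; 0 0 0 -2 0 0 0; 0 0 0 -2 0 0 0; 0 0 0 -1 0 0 0; 0 0 0 -1 0 0 0; 0 0 0 -1 0 0 0; 0 0 0 0 0 0 0; 0 0 0 0 0 0 0"

```text
t: 7.45
eef_pos: [0.6452, 0.0182, 0.077]
tool_rot: [0.0, 0.987, 0.161, 0.001]
contact_force: [-4.1, -0.8, 15.5]
gripper_width: 0.267
```

Emit:
move_arm --increments "0 0 0 -1 0 0 0; 0 0 0 0 0 0 0; 0 0 0 -1 0 0 0; 0 0 0 0 0 0 0; 0 0 0 0 0 0 0; 0 0 0 10 0 0 0; 0 0 0 30 0 0 0; 0 0 0 40 0 0 0"

```text
t: 8.45
eef_pos: [0.643, 0.0179, 0.1519]
tool_rot: [-0.0, 0.987, 0.161, -0.002]
contact_force: [0.3, -1.0, -2.6]
gripper_width: 0.262
```

```bash
python3 - <<'E'
from h import *
o=bot.get_obs(); print(o['t'],o['q'].round(3),o['eef_pos'],o['tool_rot'].round(4),o['contact_force'],o['gripper_width'],o['joint_vel'].round(3))
E
```

```text
8.45 [ 0.053  0.519 -0.244  1.691  0.147  0.954 -1.493] [0.64302858 0.01791389 0.15191812] [-2.000e-04  9.869e-01  1.613e-01 -2.100e-03] [ 0.2945301  -0.97383022 -2.56614758] 0.26228739854428135 [ 0.05  -0.38  -0.062 -0.242 -0.125  0.583  0.101]
```

Emit:
move_arm --increments "0 -8 -15 3 0 0 0; 0 -12 -22 0 0 0 0; 0 -13 -22 0 0 0 0; 0 -10 -17 0 0 0 0; 0 -5 -7 0 0 0 0; 0 0 0 0 0 0 0; 0 0 0 0 0 0 0; 0 0 0 0 0 0 0"

```text
t: 9.45
eef_pos: [0.597, -0.0637, 0.1564]
tool_rot: [-0.0, 0.987, 0.162, 0.0]
contact_force: [0.1, 1.0, -1.6]
gripper_width: 0.265
```

```bash
python3 - <<'E'
from h import *
o=bot.get_obs(); print(o['t'],o['q'].round(3),o['eef_pos'],o['tool_rot'].round(4),o['contact_force'],o['gripper_width'],o['joint_vel'].round(3))
p,d=vision.read_camera("wrist"); crop(p,60,20,380,300,"pics/w5.png",2.1)
np.savez("w5.npz",p=p,d=d,e=o['eef_pos'],q=o['tool_rot'])
E
```

```text
9.45 [ 0.186  0.447 -0.239  1.798  0.129  0.912 -1.355] [ 0.5969748  -0.06374284  0.15635762] [-2.000e-04  9.868e-01  1.619e-01  3.000e-04] [ 0.08496884  1.04479975 -1.58357948] 0.26500161196730454 [0.001 0.001 0.005 0.001 0.002 0.    0.   ]
```

View pics/w5.png

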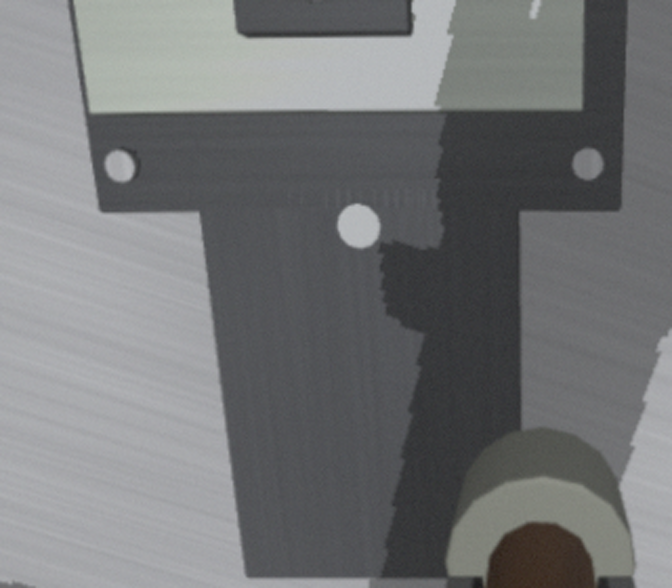

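```bash
python3 - <<'E'
from h import *
f=np.load("w5.npz"); p=f["p"]; d=f["d"]; o=dict(eef_pos=f["e"],tool_rot=f["q"])
fx=lambda x,y:(60+(x+.5)/2.1-.5,20+(y+.5)/2.1-.5)
g=cv2.cvtColor(p,cv2.COLOR_RGB2GRAY)
m=(g[110:145,210:250]>120).astype(np.uint8); n,l,s,c=cv2.connectedComponentsWithStats(m); i=1+np.argmax(s[1:,4]); pc=c[i]+[210,110]
print("pin",s[i],onplane("wrist",pc,.015,o))
P=[fx(100,211),fx(621,210),fx(246,577)];M=[(-.03,.09),(-.03,-.09),(-.17,.055)]
th,t,r=fit2d(M,onplane("wrist",P,.015,o)); print(th,t,r.round(1).tolist(),t-.035*np.array([np.cos(th),np.sin(th)]))
E=onplane("wrist",[fx(90,112),fx(583,109)],.039,o); print("edge",E.mean(0),np.arctan2(*(E[0]-E[1])[1::-1])-np.pi/2)
c_,R,oc=campose("wrist",o)
def wz(px):
    _,v=rays("wrist",px,o); v=v[0]; return [ (oc+v*dd)[2] for dd in [d[int(round(px[1])),int(round(px[0]))]] ][0]
Y,X=np.mgrid[0:480,0:640]
def med(x0,x1,y0,y1):
    return np.median([wz((x,y)) for x in range(x0,x1) for y in range(y0,y1)])
x,y=pc.astype(int)
print("z pin",med(x-5,x+6,y-5,y+6),"z base near",med(x-25,x-14,y-5,y+6),med(x-5,x+6,y+18,y+28))
E
```

```text
pin [ 10   7  21  21 347] [[0.64345279 0.01800676 0.015     ]]
0.32399404743689464 [0.67721924 0.0288386 ] [[0.1, -0.4], [-0.4, 0.5], [0.3, -0.1]] [0.64404024 0.01769616]
edge [0.67682907 0.02897726 0.039     ] 0.3238387011154338
z pin 0.01483162208887423 z base near 0.014608337747172295 0.01477650868581637
```

Emit:
move_arm --increments "0 -18 -30 0 0 0 0; 0 -25 -42 0 0 0 0; 0 -25 -42 0 0 0 0; 0 -25 -42 0 0 0 0; 0 -25 -42 0 0 0 0; 0 -15 -28 0 0 0 -0.02; 0 -5 -10 -15 0 0 -0.03; 0 0 0 -25 0 0 0"

```text
t: 10.5
eef_pos: [0.4592, -0.3013, 0.116]
tool_rot: [0.001, 0.991, 0.136, 0.001]
contact_force: [-0.1, -0.2, -2.5]
gripper_width: 0.265
```

Emit:
move_arm --increments "0 0 0 -25 0 0 0; 0 0 0 -15 0 0 0; 0 0 0 -8 0 0 0; 0 0 0 -2 0 0 0; 0 0 0 -1 0 0 0; 0 0 0 -1 0 0 0; 0 0 0 0 0 0 0; 0 0 0 0 0 0 0"

```text
t: 11.5
eef_pos: [0.4586, -0.301, 0.0645]
tool_rot: [0.0, 0.991, 0.136, 0.0]
contact_force: [-0.1, 0.4, -3.5]
gripper_width: 0.267
```

Emit:
move_arm --increments "0 0 0 -1 0 0 0; 0 0 0 -1 0 0 0; 0 0 0 0 0 0 0; 0 0 0 0 0 0 0; 0 0 0 0 0 0 0; 0 0 0 0 0 0 0; 0 0 0 0 0 0 0; 0 0 0 0 0 0 0"

```text
t: 12.5
eef_pos: [0.4585, -0.3009, 0.0623]
tool_rot: [0.0, 0.991, 0.136, -0.0]
contact_force: [-0.0, -1.0, -3.1]
gripper_width: 0.264
```

Emit:
move_arm --increments "0 0 0 -0.5 0 0 0; 0 0 0 0 0 0 0; 0 0 0 -0.5 0 0 0; 0 0 0 0 0 0 0; 0 0 0 -0.5 0 0 0; 0 0 0 0 0 0 0; 0 0 0 0 0 0 0; 0 0 0 0 0 0 0"

```text
t: 13.5
eef_pos: [0.4586, -0.301, 0.0617]
tool_rot: [0.0, 0.991, 0.136, 0.0]
contact_force: [-3.7, 2.2, 9.7]
gripper_width: 0.267
```

Emit:
move_arm --increments "0 0 0 0.5 0 0 0; 0 0 0 0 0 0 0; 1 0 0 0 0 0 0; 1 0 0 0 0 0 0; 1 0 0 0 0 0 0; 1 0 0 0 0 0 0; 1 0 0 0 0 0 0; 1 0 0 20 0 0 0"

```text
t: 14.5
eef_pos: [0.4574, -0.3002, 0.0803]
tool_rot: [-0.001, 0.991, 0.137, -0.001]
contact_force: [0.5, -0.6, 1.4]
gripper_width: 1.001
```

Emit:
move_arm --increments "1 0 0 35 0 0 0; 1 0 0 50 0 0 0; 1 0 0 45 0 0 0; 1 0 30 0 0 0 0; 1 0 45 0 0 0 0; 1 0 55 0 0 0 0; 1 0 60 0 0 0 0; 1 0 60 0 0 0 0"

```text
t: 15.5
eef_pos: [0.4583, -0.0491, 0.2115]
tool_rot: [0.0, 0.991, 0.136, 0.0]
contact_force: [0.9, 0.2, -0.9]
gripper_width: 1.001
```

```bash
python3 - <<'E'
from h import *
o=bot.get_obs(); print(o['t'],o['q'].round(3),o['eef_pos'],o['tool_rot'].round(4),o['contact_force'],o['gripper_width'])
p,d=vision.read_camera("side"); crop(p,250,240,450,440,"pics/s6.png",3)
E
```

```text
15.5 [ 0.275  0.167 -0.334  2.052  0.068  0.933 -1.393] [ 0.45830733 -0.04914721  0.2115162 ] [2.000e-04 9.907e-01 1.362e-01 4.000e-04] [ 0.89811891  0.1722122  -0.86267571] 1.0006897373839383
```

View pics/s6.png

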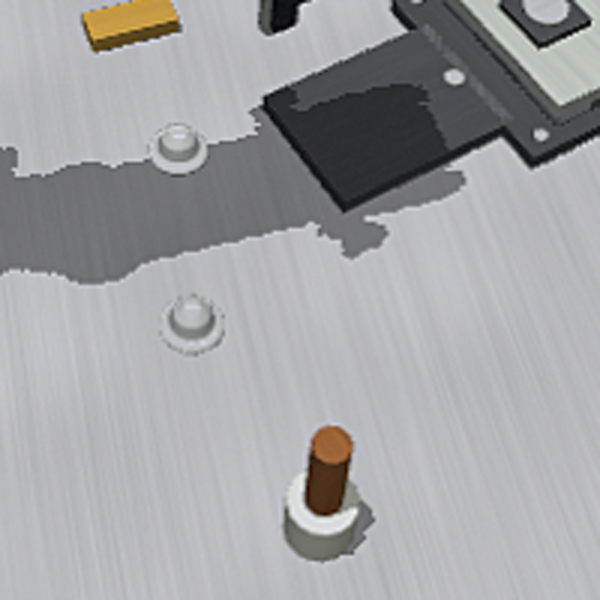

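Emit:
move_arm --increments "1 0 48 -5 0 0 0; 1 0 50 -10 0 0 0; 1 0 50 -10 0 0 0; 1 0 50 -10 0 0 -0.02; 1 0 45 -10 0 0 -0.02; 1 2 40 -10 0 0 0; 1 0 20 0 0 0 0; 1 0 0 0 0 0 0"

```text
t: 16.55
eef_pos: [0.4602, 0.2536, 0.1562]
tool_rot: [-0.0, 0.993, 0.118, -0.0]
contact_force: [0.5, -0.5, -0.3]
gripper_width: 1.0
```

```bash
python3 - <<'E'
from h import *
o=bot.get_obs(); print(o['t'],o['q'].round(3),o['eef_pos'],o['tool_rot'].round(4),o['joint_vel'].round(3))
p,d=vision.read_camera("wrist"); cv2.imwrite("pics/w7.png",p[:,:,::-1])
np.savez("w7.npz",p=p,d=d,e=o['eef_pos'],q=o['tool_rot'])
E
```

```text
16.55 [-0.229  0.363 -0.477  1.959  0.214  0.868 -2.153] [0.46017965 0.25357812 0.15617841] [-4.000e-04  9.930e-01  1.181e-01 -1.000e-04] [ 0.033 -0.017  0.031  0.026  0.006  0.008  0.018]
```

View pics/w7.png

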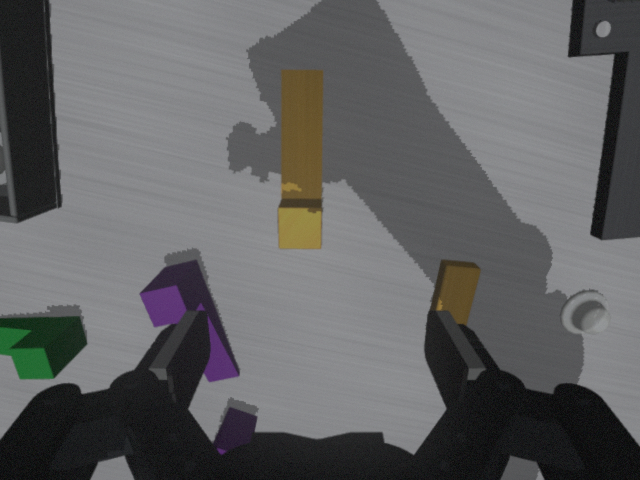

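```bash
python3 - <<'E'
from h import *
f=np.load("w7.npz"); p=f["p"]; o=dict(eef_pos=f["e"],tool_rot=f["q"])
hsv=cv2.cvtColor(p,cv2.COLOR_RGB2HSV); m=cv2.inRange(hsv,(15,110,60),(32,255,255)); m[:, :250]=0; m[:,350:]=0
hb=cv2.inRange(hsv,(15,100,150),(32,255,255)); hb[:,:250]=0;hb[:,350:]=0;hb[:212]=0
k=max(cv2.findContours(hb,cv2.RETR_EXTERNAL,cv2.CHAIN_APPROX_NONE)[0],key=cv2.contourArea); print(cv2.boundingRect(k))
k=max(cv2.findContours(m,cv2.RETR_EXTERNAL,cv2.CHAIN_APPROX_NONE)[0],key=cv2.contourArea); print(cv2.boundingRect(k))
for y in (71,75,100,150,190,210,225,240,246): 
    x=np.where(m[y])[0]; print(y,x.min(),x.max())
H=onplane("wrist",[(279.5,207),(322.5,207),(322.5,248),(278.5,248)],.05,o)
T=onplane("wrist",[(281.5,70),(323.5,70)],.005,o)
print(H[:,:2].round(4).tolist(),H.mean(0),np.linalg.norm(H[0]-H[1]),np.linalg.norm(H[1]-H[2]));print(T,T.mean(0))
dd=T.mean(0)-H.mean(0); print(np.linalg.norm(dd[:2]),np.arctan2(dd[1],dd[0])); e=H[0]-H[1];print(np.arctan2(-e[0],e[1])); e=H[0]+H[1]-H[2]-H[3];print(np.arctan2(e[1],e[0]))
e=T[0]-T[1]; print(np.arctan2(-e[0],e[1]))
# relative in tool axes of purple heel corners and block
R=quat(o["tool_rot"]).as_matrix()
for n,px,z in(("purp",[(182,286),(141,293),(153,327),(190,313)],.05),("purptip",[(238,372),(206,380)],.005),("blk",[(443,261),(480,268),(437,310)],.016)):
    Q=onplane("wrist",px,z,o); print(n,((Q-H.mean(0))@R)[:,:2].round(3).tolist())
E
```

```text
(279, 212, 41, 36)
(282, 70, 41, 131)
71 282 322
75 282 322
100 282 321
150 282 321
190 282 320
210 278 320
225 279 320
240 279 320
246 279 320
[[0.4735, 0.2829], [0.4803, 0.2549], [0.4518, 0.2478], [0.4445, 0.2776]] [0.46252178 0.26581101 0.05      ] 0.028887499143389735 0.029367980149058195
[[0.56016668 0.30408755 0.005     ]
 [0.5671741  0.27496387 0.005     ]] [0.56367039 0.28952571 0.005     ]
0.10389143179793779 0.2302945084137203
0.23738608378017637
0.21211326157072638
0.23612067411634696
purp [[-0.044, -0.087], [-0.05, -0.118], [-0.079, -0.113], [-0.066, -0.083]]
purptip [[-0.155, -0.062], [-0.164, -0.093]]
blk [[-0.038, 0.112], [-0.045, 0.143], [-0.083, 0.112]]
```

Emit:
move_arm --increments "0.65 1 6 -20 0 0 0; 0.65 1 5 -35 0 0 0; 0.65 0 0 -35 0 0 0; 0.65 0 0 -25 0 0 0; 0.65 0 0 -10 0 0 0; 0.65 0 0 0 0 0 0; 0.65 0 0 0 0 0 0; 0.65 0 0 0 0 0 0" --newtons 60

```text
t: 17.6
eef_pos: [0.4632, 0.2635, 0.0323]
tool_rot: [-0.0, 0.993, 0.117, 0.001]
contact_force: [-0.1, -0.3, -0.1]
gripper_width: 0.651
```

```bash
python3 - <<'E'
from h import *
o=bot.get_obs(); print(o['t'],o['q'].round(3),o['eef_pos'],o['tool_rot'].round(4),o['joint_vel'].round(3),o['contact_force'])
p,d=vision.read_camera("wrist"); cv2.imwrite("pics/w8.png",p[:,:,::-1])
E
```

```text
17.6 [-0.319  0.557 -0.397  2.019  0.355  0.63  -2.289] [0.46318947 0.26345956 0.03225951] [-3.000e-04  9.932e-01  1.166e-01  9.000e-04] [-0.001  0.003  0.001  0.003  0.001  0.001 -0.001] [-0.09351661 -0.30786887 -0.08553093]
```

View pics/w8.png

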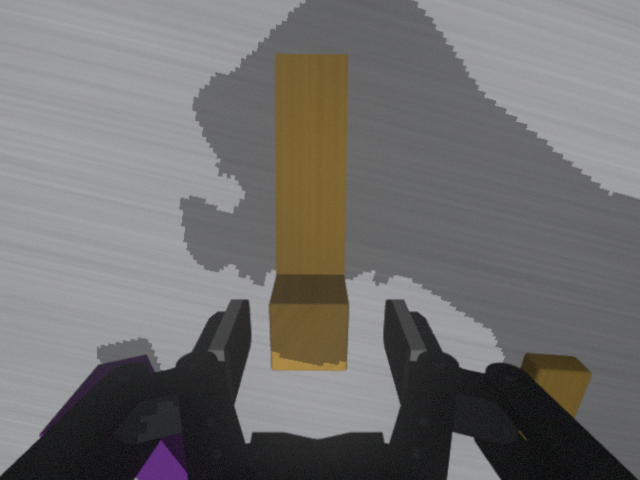

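Emit:
move_arm --increments "0.65 -1 2.5 -8 0 0 0; 0.65 0 0 -10 0 0 0; 0.65 0 0 -7 0 0 0; 0.65 0 0 0 0 0 0; 0.2 0 0 0 0 0 0; 0.2 0 0 0 0 0 0; 0.2 0 0 0 0 0 0; 0.2 0 0 0 0 0 0" --newtons 60

```text
t: 18.65
eef_pos: [0.4617, 0.2658, 0.0066]
tool_rot: [-0.0, 0.993, 0.117, 0.0]
contact_force: [-0.6, 0.1, 2.1]
gripper_width: 0.346
```

Emit:
move_arm --increments "0.2 0 0 0 0 0 0; 0.2 0 0 0 0 0 0; 0.2 0 0 0 0 0 0; 0.2 0 0 10 0 0 0; 0.2 0 0 25 0 0 0; 0.2 0 0 25 0 0 0; 0.2 0 0 0 0 0 0; 0.2 0 0 0 0 0 0"

```text
t: 19.65
eef_pos: [0.4609, 0.2649, 0.0655]
tool_rot: [0.0, 0.993, 0.117, -0.001]
contact_force: [-1.0, -0.9, -4.2]
gripper_width: 0.345
```

```bash
python3 - <<'E'
from h import *
o=bot.get_obs(); print(o['t'],o['q'].round(3),o['eef_pos'],o['tool_rot'].round(4),o['contact_force'],o['gripper_width'])
p,d=vision.read_camera("wrist"); cv2.imwrite("pics/w9.png",p[:,:,::-1])
np.savez("w9.npz",p=p,d=d,e=o['eef_pos'],q=o['tool_rot'])
E
```

```text
19.65 [-0.298  0.504 -0.427  2.005  0.317  0.697 -2.261] [0.46094886 0.26491781 0.06546617] [ 4.000e-04  9.932e-01  1.165e-01 -6.000e-04] [-1.0298809  -0.93606679 -4.24190296] 0.345432148869964
```

View pics/w9.png

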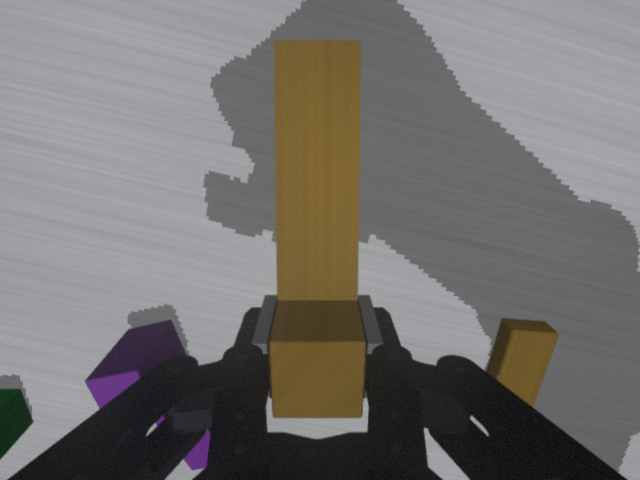

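```bash
python3 - <<'E'
from h import *
f=np.load("w9.npz"); p=f["p"]; d=f["d"]; o=dict(eef_pos=f["e"],tool_rot=f["q"])
R=quat(o["tool_rot"]).as_matrix()
for tx in(.103,.105,.107):
  for tz in (.0016,.004,.007):
    X=np.array([[tx,-.015,tz],[tx,.015,tz]])@R.T+o["eef_pos"]; print(tx,tz,proj("wrist",X,o).round(1).tolist())
c,Rw,oc=campose("wrist",o)
for y in (43,60,120,200,280): 
  dd=np.median(d[y-1:y+2,300:335]); _,v=rays("wrist",(317,y),o); P=oc+v[0]*dd; print(y,((P-o["eef_pos"])@R).round(4))
m=cv2.inRange(cv2.cvtColor(p,cv2.COLOR_RGB2HSV),(15,100,60),(32,255,255)); 
for y in (43,100,200,280,360,400): x=np.where(m[y,230:400])[0]+230; print(y,x.min(),x.max())
print(np.where(m[:,317])[0].min())
E
```

```text
0.103 0.0016 [[274.0, 47.5], [361.2, 47.6]]
0.103 0.004 [[274.7, 48.5], [360.4, 48.6]]
0.103 0.007 [[275.6, 49.8], [359.5, 49.8]]
0.105 0.0016 [[273.8, 41.2], [361.4, 41.2]]
0.105 0.004 [[274.6, 42.3], [360.6, 42.4]]
0.105 0.007 [[275.5, 43.7], [359.7, 43.7]]
0.107 0.0016 [[273.6, 34.8], [361.6, 34.8]]
0.107 0.004 [[274.4, 36.0], [360.8, 36.1]]
0.107 0.007 [[275.3, 37.5], [359.9, 37.6]]
43 [ 0.1045 -0.0002  0.0019]
60 [ 0.0989 -0.0002  0.0008]
120 [ 0.0791 -0.0002 -0.0033]
200 [ 0.0516 -0.0002 -0.0086]
280 [ 0.023  -0.0001 -0.0147]
43 274 360
100 275 359
200 276 358
280 278 356
360 269 364
400 273 362
41
```

Emit:
move_arm --increments "0.2 6 -24 8 0 0 0.02; 0.2 12 -45 7 0 0 0.02; 0.2 12 -48 0 0 0 0.02; 0.2 12 -48 0 0 0 0.02; 0.2 12 -48 0 0 0 0.01; 0.2 12 -45 0 0 0 0; 0.2 8 -26 0 0 0 0; 0.2 0 0 0 0 0 0"

```text
t: 20.7
eef_pos: [0.5351, -0.0216, 0.0799]
tool_rot: [0.0, 0.987, 0.159, -0.001]
contact_force: [0.3, 0.1, -3.6]
gripper_width: 0.343
```

```bash
python3 - <<'E'
from h import *
o=bot.get_obs(); print(o['t'],o['q'].round(3),o['eef_pos'],o['tool_rot'].round(4),o['contact_force'],o['gripper_width'])
p,d=vision.read_camera("wrist"); cv2.imwrite("pics/w10.png",p[:,:,::-1])
np.savez("w10.npz",p=p,d=d,e=o['eef_pos'],q=o['tool_rot'])
R=quat(o["tool_rot"]); print(R.as_matrix().round(4))
a=.324;Rb=np.array([[np.cos(a),np.sin(a)],[-np.sin(a),np.cos(a)]]); print("TCP in base",Rb@(o["eef_pos"][:2]-[.677,.0288]))
E
```

```text
20.7 [ 0.256  0.484 -0.417  1.989  0.289  0.727 -1.588] [ 0.53507085 -0.02161044  0.0799135 ] [ 4.000e-04  9.873e-01  1.588e-01 -1.200e-03] [ 0.26864764  0.05431127 -3.56759468] 0.34262663068255184
[[ 9.496e-01  3.135e-01 -2.200e-03]
 [ 3.135e-01 -9.496e-01 -1.200e-03]
 [-2.400e-03  5.000e-04 -1.000e+00]]
TCP in base [-0.15059323 -0.00260286]
```

View pics/w10.png

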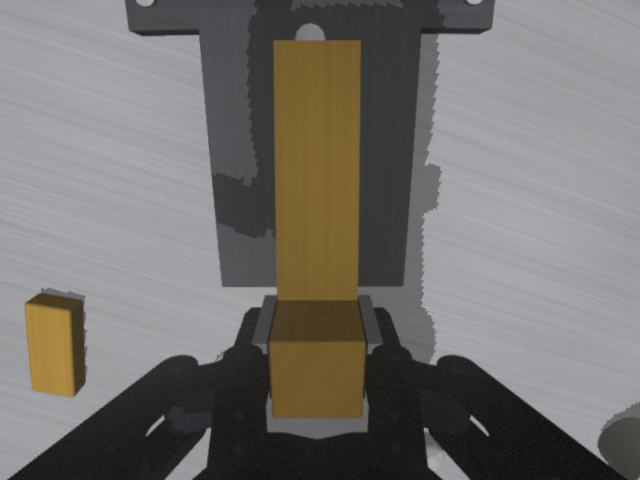

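```bash
python3 - <<'E'
from h import *
f=np.load("w10.npz"); p=f["p"]; o=dict(eef_pos=f["e"],tool_rot=f["q"])
g=cv2.cvtColor(p,cv2.COLOR_RGB2GRAY).astype(int)
for y in(20,60,150,250,275): 
  r=cv2.GaussianBlur(p[y-2:y+3].mean(0).mean(-1).reshape(1,-1).astype(np.float32),(5,1),0)[0]
  dl=np.diff(r); a=150+np.argmin(dl[150:262]); b=370+np.argmax(dl[370:460]); print(y,a,b,r[a-4:a+5:4],r[b-4:b+5:4])
crop(p,110,0,510,50,"pics/w10c.png",2)
P=[(221,286.5),(404.5,285.5)]; W=onplane("wrist",P,.015,o); e=W[0]-W[1]; print(W,np.linalg.norm(e),np.arctan2(-e[0],e[1])); th=.324
print("origin", W.mean(0)[:2]+.17*np.array([np.cos(th),np.sin(th)]))
E
```

```text
20 249 443 [78.120834 68.84167  55.066666] [55.083332 62.1125   76.933334]
60 200 419 [161.04584 136.79166  81.22917] [ 56.091667  78.8      105.43333 ]
150 208 412 [158.44168 138.05833  84.17917] [ 57.779167  67.275    104.95416 ]
250 218 405 [158.62918 121.82917  84.97916] [ 56.92917   74.808334 107.99167 ]
275 220 403 [161.07083 134.22917  86.49167] [ 56.20417  74.05416 107.825  ]
[[ 0.49872678  0.02745457  0.015     ]
 [ 0.53412169 -0.07737771  0.015     ]] 0.11064631811665585 0.32561584702096796
origin [0.67757906 0.02915979]
```

View pics/w10c.png

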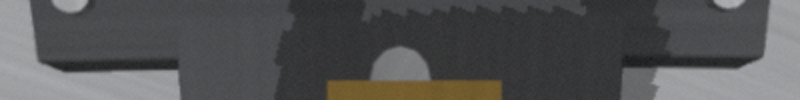

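Emit:
move_arm --increments "0.2 -0.9 2.7 -10 0 0 0.006; 0.2 0 0 -18 0 0 0; 0.2 0 0 -18 0 0 0; 0.2 0 0 -7 0 0 0; 0.2 0 0 -2 0 0 0; 0.2 0 0 -1 0 0 0; 0.2 0 0 0 0 0 0; 0.2 0 0 0 0 0 0"

```text
t: 21.75
eef_pos: [0.535, -0.0157, 0.0257]
tool_rot: [0.0, 0.986, 0.164, 0.0]
contact_force: [-0.7, -0.0, -3.0]
gripper_width: 0.342
```

```bash
cat > st.py <<'E'
from h import *
o=bot.get_obs(); a=.325;Rb=np.array([[np.cos(a),np.sin(a)],[-np.sin(a),np.cos(a)]])
print(o['t'],"F base",(Rb@o["contact_force"][:2]).round(1),o["contact_force"][2].round(1),"pos",o["eef_pos"].round(4))
b=Rb@(o["eef_pos"][:2]-[.6773,.029]); print("TCP base mm",b*1000,"tip x",b[0]*1000+105); R=quat(o["tool_rot"]).as_matrix(); print("yaw",np.arctan2(R[1,0],R[0,0]),"tilt",R[:2,2].round(4))
E
python3 st.py
```

```text
21.75 F base [-0.7  0.2] -3.0 pos [ 0.535  -0.0157  0.0257]
TCP base mm [-149.17740214    3.06380459] tip x -44.17740214249844
yaw 0.3296393226361901 tilt [ 0.0009 -0.0001]
```

Emit:
move_arm --increments "0.2 0.8 -2.6 -1 0 0 -0.004; 0.2 0 0 -1 0 0 0; 0.2 0 0 -0.5 0 0 0; 0.2 0 0 -0.5 0 0 0; 0.2 0 0 -0.5 0 0 0; 0.2 0 0 0 0 0 0; 0.2 0 0 0 0 0 0; 0.2 0 0 0 0 0 0"

```text
t: 22.75
eef_pos: [0.5354, -0.0183, 0.0218]
tool_rot: [0.0, 0.987, 0.162, -0.0]
contact_force: [-0.3, -0.0, -3.1]
gripper_width: 0.349
```

```bash
python3 st.py
```

```text
22.75 F base [-0.2  0.1] -3.1 pos [ 0.5354 -0.0183  0.0218]
TCP base mm [-149.55646639    0.53073979] tip x -44.55646639370548
yaw 0.32586898762429756 tilt [ 0.     -0.0001]
```

Aligned and just above the base; lower the last fraction until it bears lightly.

Emit:
move_arm --increments "0.2 0 0 -0.5 0 0 0; 0.2 0 0 0 0 0 0; 0.2 0 0 -0.3 0 0 0; 0.2 0 0 0 0 0 0; 0.2 0 0 0 0 0 0; 0.2 0 0 0 0 0 0; 0.2 0 0 0 0 0 0; 0.2 0 0 0 0 0 0"

```text
t: 23.75
eef_pos: [0.5355, -0.0183, 0.0216]
tool_rot: [0.0, 0.987, 0.162, 0.0]
contact_force: [-2.8, -0.2, 6.7]
gripper_width: 0.345
```

```bash
python3 st.py; python3 - <<'E'
from h import *
o=bot.get_obs(); p,d=vision.read_camera("side"); crop(p,320,200,490,320,"pics/s11.png",4)
p,d=vision.read_camera("wrist"); cv2.imwrite("pics/w11.png",p[:,:,::-1]); np.savez("w11.npz",p=p,d=d,e=o['eef_pos'],q=o['tool_rot'])
E
```

```text
23.75 F base [-2.7  0.7] 6.7 pos [ 0.5355 -0.0183  0.0216]
TCP base mm [-149.49964703    0.45848896] tip x -44.49964702750239
yaw 0.325637062354567 tilt [ 0.0002 -0.0003]
```

View pics/s11.png

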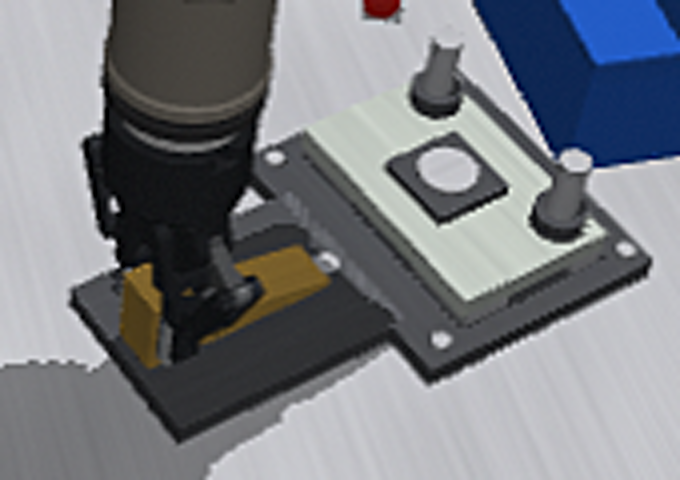

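View pics/w11.png

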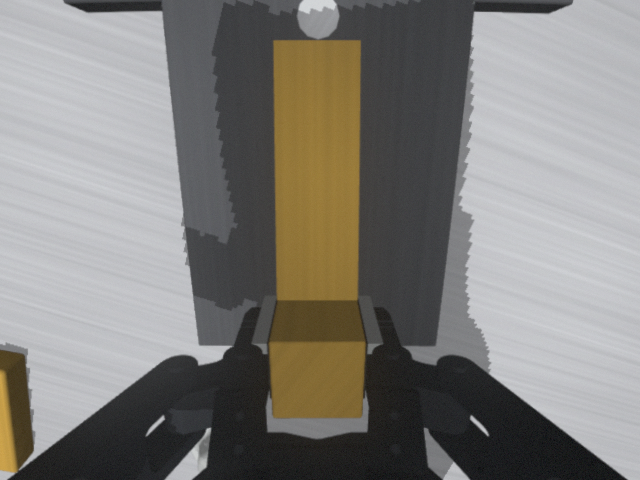

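Emit:
move_arm --increments "0.2 0 0 0.5 0 0 0; 0.2 5.7 1.9 0 0 0 0; 0.2 7.6 2.6 0 0 0 0; 0.2 9.5 3.2 0 0 0 0; 0.2 9.5 3.2 0 0 0 0; 0.2 9.5 3.2 0 0 0 0; 0.2 7.6 2.6 0 0 0 0; 0.2 0 0 0 0 0 0"

```text
t: 24.85
eef_pos: [0.5868, -0.0006, 0.0217]
tool_rot: [-0.0, 0.987, 0.162, 0.002]
contact_force: [2.1, 0.5, 1.1]
gripper_width: 0.346
```

```bash
python3 st.py
```

```text
24.85 F base [ 2.2 -0.2] 1.1 pos [ 0.5868 -0.0006  0.0217]
TCP base mm [-95.25414708   0.81063481] tip x 9.74585291557402
yaw 0.32627160218127155 tilt [0.0029 0.0012]
```

Emit:
move_arm --increments "0.2 2.8 0.9 0 0 0 0; 0.2 2.8 0.9 0 0 0 0; 0.2 2.8 0.9 0 0 0 0; 0.2 1.9 0.6 0 0 0 0; 0.2 0 0 0 0 0 0; 0.2 0 0 0 0 0 0; 0.2 0 0 0 0 0 0; 0.2 0 0 0 0 0 0"

```text
t: 25.85
eef_pos: [0.5946, 0.0015, 0.0216]
tool_rot: [0.0, 0.987, 0.162, -0.0]
contact_force: [-3.1, -0.9, 5.3]
gripper_width: 0.347
```

```bash
python3 st.py
```

```text
25.85 F base [-3.2  0.2] 5.3 pos [0.5946 0.0015 0.0216]
TCP base mm [-87.11834592   0.31147966] tip x 17.881654083038654
yaw 0.32560514594623496 tilt [-0.0009 -0.0005]
```

Emit:
move_arm --increments "0.2 1.9 0.6 0 0 0 0; 0.2 0 0 0 0 0 0; 0.2 0 0 0 0 0 0; 0.2 0 0 0 0 0 0; 0.2 1.9 0.6 0 0 0 0; 0.2 0 0 0 0 0 0; 0.2 0 0 0 0 0 0; 0.2 0 0 0 0 0 0"

```text
t: 26.85
eef_pos: [0.5984, 0.0026, 0.0216]
tool_rot: [0.0, 0.987, 0.162, -0.0]
contact_force: [-3.1, -1.5, 6.0]
gripper_width: 0.35
```

```bash
python3 st.py;  python3 - <<'E'
from h import *
o=bot.get_obs(); p,d=vision.read_camera("side"); crop(p,320,200,490,320,"pics/s12.png",4); np.savez("s12.npz",p=p,d=d)
p,d=vision.read_camera("wrist"); cv2.imwrite("pics/w12.png",p[:,:,::-1]); np.savez("w12.npz",p=p,d=d,e=o['eef_pos'],q=o['tool_rot'])
E
```

```text
26.85 F base [-3.4 -0.4] 6.0 pos [0.5984 0.0026 0.0216]
TCP base mm [-83.16990053   0.17419483] tip x 21.830099466961855
yaw 0.3255550567329948 tilt [-0.0009 -0.0006]
```

View pics/w12.png

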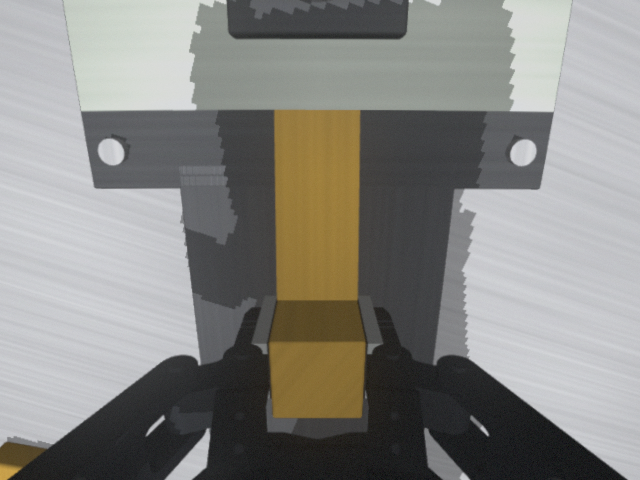

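View pics/s12.png

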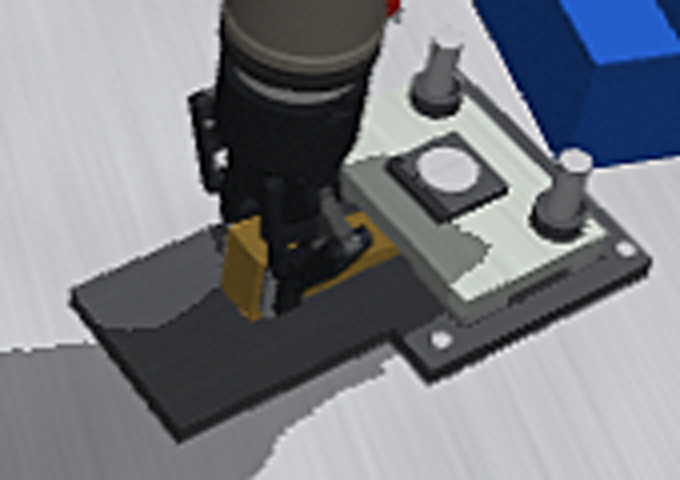

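```bash
cat > pz.py <<'E'
from h import *
import sys
# plate top height from depth: region in plate frame, top surface points, side & wrist; base reference
def zmap(n,d,ob):
    c,R,oc=campose(n,ob)
    Y,X=np.mgrid[0:480,0:640]; _,v=rays(n,np.c_[X.ravel(),Y.ravel()],ob)
    P=oc+v*d.ravel()[:,None]; return P[d.ravel()>0]
a=.325;Rb=np.array([[np.cos(a),np.sin(a)],[-np.sin(a),np.cos(a)]])
def rep(n,d,ob):
    P=zmap(n,d,ob); b=(P[:,:2]-[.6773,.029])@Rb.T
    f=lambda x0,x1,y0,y1,z0,z1:(lambda k:(round(np.median(P[k,2])*1000,2) if k.sum()>15 else None,int(k.sum())))((b[:,0]>x0)&(b[:,0]<x1)&(b[:,1]>y0)&(b[:,1]<y1)&(P[:,2]>z0)&(P[:,2]<z1))
    print(n,"plate",f(.006,.025,-.065,.065,.03,.055),f(.005,.06,-.07,-.04,.03,.055),"base",f(-.026,-.004,-.085,-.05,.005,.025),f(-.026,-.004,.05,.085,.005,.025))
if __name__=="__main__":
    o=bot.get_obs()
    for n in("wrist","side"):
        p,d=vision.read_camera(n); rep(n,d,o)
E
python3 - <<'E'
from pz import *
f=np.load("w12.npz"); rep("wrist",f["d"],dict(eef_pos=f["e"],tool_rot=f["q"]))
rep("side",np.load("s12.npz")["d"],None); rep("side",np.load("side0.npz")["d"],None); rep("top",np.load("top0.npz")["d"],None)
E
```

```text
wrist plate (np.float64(38.77), 30214) (np.float64(38.57), 9032) base (np.float64(14.72), 5107) (np.float64(14.78), 5149)
side plate (np.float64(38.48), 361) (np.float64(37.81), 250) base (np.float64(14.11), 120) (None, 0)
side plate (np.float64(38.69), 394) (np.float64(37.85), 258) base (np.float64(13.99), 126) (np.float64(14.1), 104)
top plate (np.float64(39.34), 504) (np.float64(38.89), 317) base (np.float64(14.06), 150) (np.float64(14.7), 149)
```

Emit:
move_arm --increments "0.2 1.9 0.6 0 0 0 0; 0.2 0 0 0 0 0 0; 0.2 1.9 0.6 0 0 0 0; 0.2 0 0 0 0 0 0; 0.2 1.9 0.6 0 0 0 0; 0.2 0 0 0 0 0 0; 0.2 0 0 0 0 0 0; 0.2 0 0 0 0 0 0"

```text
t: 27.95
eef_pos: [0.6017, 0.0036, 0.0216]
tool_rot: [0.001, 0.987, 0.162, -0.003]
contact_force: [-11.9, -3.5, 14.5]
gripper_width: 0.344
```

```bash
python3 st.py; python3 pz.py
```

```text
27.95 F base [-12.4   0.5] 14.5 pos [0.6017 0.0036 0.0216]
TCP base mm [-7.97550088e+01  5.96101207e-02] tip x 25.2449911608704
yaw 0.3252579741124984 tilt [-0.0054 -0.0023]
wrist plate (np.float64(38.82), 29564) (np.float64(38.65), 10192) base (np.float64(14.73), 5044) (np.float64(14.77), 5062)
side plate (np.float64(38.63), 351) (np.float64(37.92), 260) base (np.float64(14.45), 123) (None, 0)
```

Emit:
move_arm --increments "0.2 0 0 0.3 0 0 0; 0.2 1.9 0.6 0 0 0 0; 0.2 0 0 0 0 0 0; 0.2 1.9 0.6 0 0 0 0; 0.2 0 0 0 0 0 0; 0.2 1.9 0.6 0 0 0 0; 0.2 0 0 0 0 0 0; 0.2 0 0 0 0 0 0"

```text
t: 29.05
eef_pos: [0.6075, 0.0052, 0.0216]
tool_rot: [0.001, 0.987, 0.162, -0.003]
contact_force: [-10.9, -2.5, 12.0]
gripper_width: 0.343
```

```bash
python3 st.py; python3 pz.py
```

```text
29.05 F base [-11.1   1.1] 12.0 pos [0.6075 0.0052 0.0216]
TCP base mm [-73.725963    -0.29948846] tip x 31.274036995768157
yaw 0.32502136016748984 tilt [-0.0053 -0.0023]
wrist plate (np.float64(40.03), 28575) (np.float64(39.85), 12158) base (np.float64(14.76), 4863) (np.float64(14.81), 4867)
side plate (np.float64(39.84), 349) (np.float64(39.21), 264) base (np.float64(14.15), 123) (None, 0)
```

Emit:
move_arm --increments "0.2 1.9 0.6 0 0 0 0; 0.2 0 0 0 0 0 0; 0.2 1.9 0.6 0 0 0 0; 0.2 0 0 0 0 0 0; 0.2 1.9 0.6 0 0 0 0; 0.2 1.9 0.6 0 0 0 0; 0.2 0 0 0 0 0 0; 0.2 0 0 0 0 0 0"

```text
t: 30.15
eef_pos: [0.6153, 0.0075, 0.0216]
tool_rot: [0.001, 0.987, 0.162, -0.003]
contact_force: [-10.3, -4.5, 10.1]
gripper_width: 0.345
```

```bash
python3 st.py; python3 pz.py
```

```text
30.15 F base [-11.2  -0.9] 10.1 pos [0.6153 0.0075 0.0216]
TCP base mm [-65.64131656  -0.55222112] tip x 39.35868343773667
yaw 0.3250237021214234 tilt [-0.005  -0.0023]
wrist plate (np.float64(41.65), 27224) (np.float64(41.48), 14817) base (np.float64(14.75), 4501) (np.float64(14.81), 4528)
side plate (np.float64(41.47), 319) (np.float64(40.8), 249) base (np.float64(14.4), 132) (None, 0)
```

Emit:
move_arm --increments "0.2 0.7 0.2 0 0 0 0; 0.2 0 0 0 0 0 0; 0.2 0 0 0 0 0 0; 0.2 0 0 0 0 0 0; 0.2 0 0 0 0 0 0; 0.2 0 0 0 0 0 0; 0.2 0 0 0 0 0 0; 0.2 0 0 0 0 0 0"

```text
t: 31.25
eef_pos: [0.6156, 0.0076, 0.0216]
tool_rot: [0.001, 0.987, 0.162, -0.003]
contact_force: [-10.8, -3.1, 12.0]
gripper_width: 0.346
```

```bash
python3 st.py; python3 pz.py; python3 - <<'E'
from h import *
p,d=vision.read_camera("side"); cv2.imwrite("pics/s20.png",p[:,:,::-1]); 
p,d=vision.read_camera("wrist"); cv2.imwrite("pics/w20.png",p[:,:,::-1])
E
```

```text
31.25 F base [-11.2   0.5] 12.0 pos [0.6156 0.0076 0.0216]
TCP base mm [-65.27074472  -0.57404129] tip x 39.72925527622027
yaw 0.3249714926840534 tilt [-0.0057 -0.0025]
wrist plate (np.float64(41.72), 27284) (np.float64(41.55), 14983) base (np.float64(14.77), 4428) (np.float64(14.85), 4512)
side plate (np.float64(41.56), 327) (np.float64(40.92), 261) base (np.float64(14.22), 124) (None, 0)
```

View pics/s20.png

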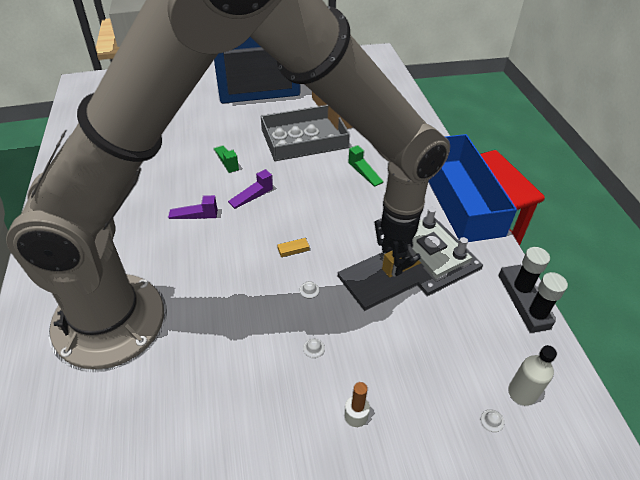

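View pics/w20.png

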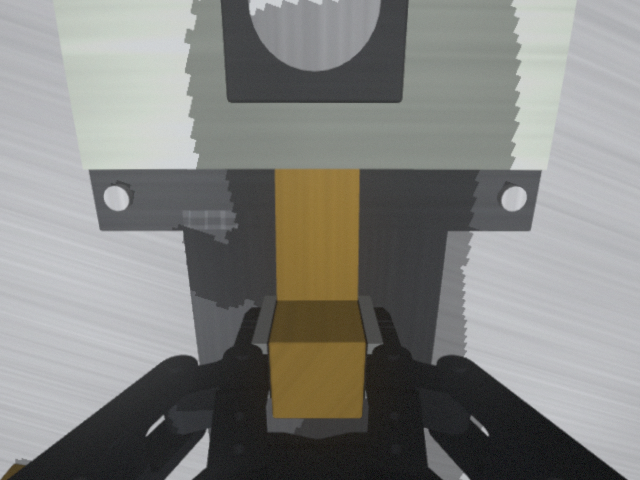

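The side view shows the mallet upright at (357,405) and the setting block and caps where they were. The wrist view shows the wedge in line and centred under the plate edge at (317,170). The plate has risen about 3 mm, so I'm handing in.

```bash
python3 -c "
from station import bot
print(bot.hand_in())"
```

```text
the job is handed in; nothing more can be done
None
```

I drove the pin flush with the mallet and stood the mallet upright again where it had been. I then laid the brass wedge on the apron and pushed it under the plate. It was handed in at about 31 s with the wedge still gripped.

**Pin:** the wrist depth put its top at 14.8 mm and the base beside it at 14.6–14.8 mm, so it is flush. I did not read the force during the last 2 mm of the push. The last value before that was about 18 N.

**Plate:** wrist depth put the rise at about 2.9 mm and side depth at about 3.0 mm. The thin end was about 39.7 mm past the front edge, which predicts 2.9 mm by the 1 in 5 slope. The wedge was held at about 11 N push and 12 N bearing down.

**Other things:** in the last side view the mallet was upright and the setting block and caps appeared unmoved. Nothing I saw showed the gripper touching the pin or the plate.

**Disagreement:** the cameras differed by up to about 4 mm on where the base is. I used the wrist view, and plate contact came where it predicted, with the thin end 25 mm past the edge.

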